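Rake the stapler out of the gap between the radio cases

TASK

The stapler has dropped into the narrow gap between the two equipment cases. Take the bent rod by its wooden handle and rake the stapler out of the front of the gap with it, not touching the stapler with the gripper while it is in the gap; then put the rod down on the table, clear of the gap and the tray, and lay the stapler in the open tray. Do not disturb the mug, the bottle or the stack of cards.

Things in the scene. Friction and masses are not known exactly. Their poses are not given: they have to be found in the camera images.
- cases: Two fixed equipment cases side by side (grey power supply left seen from the robot, black loudspeaker right), each 200 mm deep, 120 wide, 95 high, with a gap 46 mm wide between. The gap is open on top and at the front (robot side); its floor is the table; a rail 18 mm high crosses it 188 mm in. Origin on the table, middle of the gap's mouth; x runs into the gap, y across to the left, z up.
- gap_mouth (a point): The middle of the gap's mouth, on the table in the plane of the cases' front faces; axes as cases.
- stapler: Small desk stapler, white top on a steel base: 90 mm long (x), 28 wide (y), 28 high, about 110 g. Widest at 14 to 28 mm height, base 26 mm wide. Origin: centre of its underside; x points from nose to flat hinge end, z up. It starts upright on the floor of the gap, nose towards the robot and 15 to 40 mm inside the mouth.
- rod: Bent steel rod with wooden handle, 240 mm long, 140 g, standing on the handle's butt and the toe. Origin on the table under the grip's middle; x runs to the toe. Grip block 74 mm long (x -37 to 37), 26 wide (y), 24 to 46 mm high; under its rear (x -39 to -15) a butt 38 wide down to the table. Rod 8 mm thick, axis 36 mm high, runs to x = 195 mm, then bends straight down into the 8 mm toe.
- rod_toe (a point): The lower end of the rod's toe: 195 mm ahead of the rod's origin, at the table when the rod stands. Free height under the rod between handle and toe: 32 mm. Axes as rod.
- tray: Open, shallow plastic tray, fixed to the table, 170 by 170 mm outside, 45 mm high, walls 4 mm, inner floor 4 mm above the table. Origin at the centre of its underside. It is to the left or to the right, the rod on the other side.
- mug: White mug, 80 mm wide, 95 mm high, its handle towards its own +y; a bystander. Origin at the centre of its underside.
- bottle: Dark closed drink bottle, 66 mm wide, 210 mm high; a bystander. Origin at the centre of its underside.
- cards: Stack of cards, 145 by 100 by 22 mm, lying on the table; a bystander. Origin at the centre of its underside.
Not all that is in view belongs to the job. There is more than one size of the tray; the one meant has the size given above.

How it is judged:
By the outcome, as a careful person would: the job done as asked, in the order asked, and still so for the second after the job is handed in, with the robot touching nothing.
It also fails if it takes over 72 s, if anything falls off the work surface, if the arm or the gripper's body presses on something with over 40 N, if the wrist force passes 120 N, or if a joint passes its speed limit or range.

ROBOT

A 6-joint arm with a two-finger parallel gripper is mounted at the origin on the work surface. World frame = base frame: x ahead of the robot, y to its left, z up, the work surface at z = 0. Lengths are in m, angles in rad, forces in N, time in s.
With the tool pointing down it reaches from about 0.25 to 0.775 m from the base axis. Payload 4 kg.
Tool frame: the origin (TCP) lies at the very end of the fingers, on their centre line; the grasp point (between the pads) lies 19 mm behind it; y points along the fingers, x is the direction in which the jaws open and shut, and the axes are right-handed (so a half turn about y gives the same grasp; the last joint's range is limited). The gripper opens to 94 mm and grips with 3 to 60 N. Pads are 16 mm wide; open, the fingers measure 119 mm over their backs; the gripper's body (75 mm by 177 mm) begins 78 mm behind the grasp point.
Start: joints at [1.16, 0.087, 1.371, -0, 1.684, -0.103], TCP at [0.167, 0.524, 0.206] pointing down, gripper open.
Joint ranges: [-3.1, 3.1], [-0.76, 2.03], [0.27, 2.55], [-1.08, 4.22], [0.17, 2.65], [-2.57, 2.57]. Speed limits (rad/s): [2.79, 2.79, 3.14, 3.14, 3.14, 3.14].

INTERFACE

Orientations are given as [roll, pitch, yaw] about the fixed x, y, z axes, in that order (R = Rz(yaw) Ry(pitch) Rx(roll)).
In Python, from bench import robot gives the robot as it stands.
- The arm moves only by the shell command python3 -m handwheel 'ROWS' [OPENING]. ROWS is JSON, a list of rows, each an object with "delta_pos": the shift along the tool's x, y, z in mm, a list of three; "yaw": the turn about the tool's y in rad. A call has 1 to 12 rows; each row is the pose to reach, as a shift and turn from the pose commanded when the call began, along the tool's axes at that moment; what a row does not reach only later rows make up. A row lasts 1/10 s, in which the tool goes at most 50 mm and 8.59 degrees, less where a joint would pass 70% of its speed; a pose out of reach is approached as far as the arm can. A call with a gripper value outside its range is refused whole. OPENING is the closure in counts, from 0 (fully open) to 255 (shut), set as the call begins (- or left out, the last holds). The fingers move at their own pace and stop on an object; the grip force is fixed at half the most. Time passes only in rows, so rows that repeat a pose let the fingers close. It gives the time, the measured TCP pose, the force and the opening at its end, in the units of the state.
- robot.get_obs(): the state, without advancing time (a new reading comes with each control period).
- robot.snapshot(name): name is "scene" or "side" or "wrist"; returns a dict with "image" (420x560x3 uint8, red, green, blue), "fx", "fy", "cx", "cy" (pixels), "rvec" (rotation vector, rad) and "tvec" (3), from world to camera coordinates, as OpenCV has them. Camera axes: x right, y down, z forward; pixel columns grow to the right and rows downward; lengths in m; the calibration is good to about 2 mm. A picture is of the moment at which its call begins. There is no depth.
- robot.close_job(): hands the job in, once; it reports no verdict.
The state is a dict: "time": time; "joint_positions": joint angles; "qvel": joint speeds; "joint_torque": joint torques, N m; "tool_pos": TCP position; "ee_rot": TCP orientation; "wrist_force": force on the tool from outside, world axes, zero at the start; "wrist_torque": the same for the moment, N m; "width": finger opening in m.
Only numpy, scipy, OpenCV 4.12 (cv2) and the standard library are available. Lean on these libraries where they do the work, as an engineer would, in place of code of your own. Each camera call takes 0.05 s, during which the arm holds its last target.

## Working session

There is one attempt and no reset: what is moved stays moved. The work goes in short steps, Python scripts to look and compute and a shell command to move; the robot and the scene stay as the last step left them, time stands still between calls to the robot, and variables do not carry over. Pictures are saved under pics/ and viewed, and the job is handed in when it is done.

```bash
ls; mkdir -p pics; python3 - <<'E'
from bench import robot
import cv2
for n in ["scene","side","wrist"]:
    s=robot.snapshot(n); cv2.imwrite(f"pics/{n}0.png",s["image"][:,:,::-1])
    print(n,s["fx"],s["cx"],s["cy"],s["rvec"],s["tvec"])
print(robot.get_obs())
E
```

```text
pics
scene 436.8375639018736 277.1701666472015 205.84995075687885 [ 1.58210713  2.2093707  -0.6874974 ] [ 0.07932993 -0.36233257  1.62472327]
side 439.15161261951386 277.5706621647233 205.6845147817655 [ 2.05783606 -0.5205297   0.2636868 ] [-0.38225709  0.20410598  1.25610708]
wrist 314.84127637964133 281.4353759543038 210.20872352194746 [-2.34939054 -1.71696555 -0.23564572] [-0.54886068 -0.02824654  0.39148498]
{'time': 0.15, 'joint_positions': array([ 1.15994852e+00,  8.77753413e-02,  1.37187985e+00,  2.82327748e-05,
        1.68363573e+00, -1.03107730e-01]), 'qvel': array([-0.00130086, -0.00383998, -0.00343385, -0.00085354, -0.00144142,
        0.00036523]), 'joint_torque': array([ 9.29538764e-04, -3.40642190e+01, -3.02793217e+01,  7.17977691e-02,
        3.05412209e-02, -1.41944993e-04]), 'tool_pos': array([0.16642596, 0.52376865, 0.2045923 ]), 'ee_rot': array([-1.57059362,  0.00168636,  1.26305957]), 'wrist_force': array([-2.13862189e-01,  1.13021194e-01, -1.66892096e-04]), 'wrist_torque': array([6.49977979e-06, 3.60324637e-03, 6.15548576e-04]), 'width': 0.09407110516471082}
```

View pics/scene0.png

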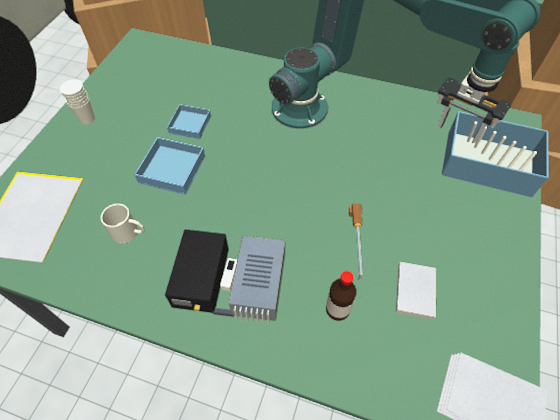

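View pics/side0.png

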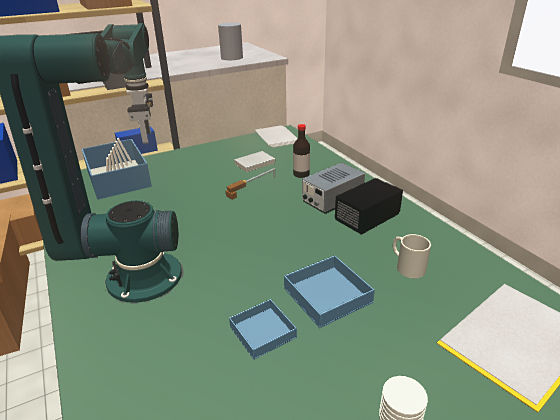

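View pics/wrist0.png

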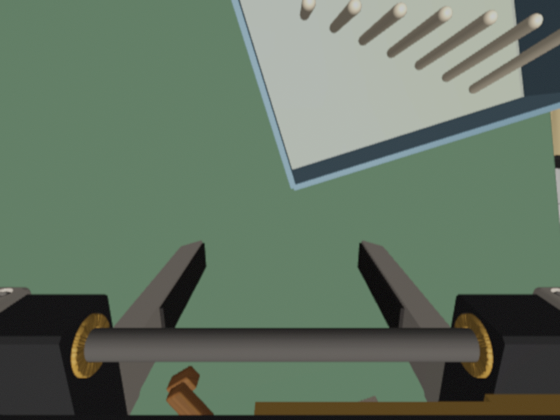

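The scene picture shows the cases around (225,272), the stapler in the gap at (230,270), the rod from (357,212) to (360,275), the large tray at (171,165), the mug (120,223), bottle (341,297) and cards (416,289). Next I'll zoom in and measure.

```bash
cat > h.py <<'E'
from bench import robot
import cv2, numpy as np
def snap(n):
    s=robot.snapshot(n); s["R"]=cv2.Rodrigues(np.array(s["rvec"],float))[0]; s["t"]=np.array(s["tvec"],float).ravel(); return s
def ray(s,u,v):
    d=s["R"].T@np.array([(u-s["cx"])/s["fx"],(v-s["cy"])/s["fy"],1]); return -s["R"].T@s["t"], d
def onz(s,u,v,z):
    c,d=ray(s,u,v); return c+d*(z-c[2])/d[2]
def proj(s,p):
    q=s["R"]@np.array(p,float)+s["t"]; return np.array([s["fx"]*q[0]/q[2]+s["cx"],s["fy"]*q[1]/q[2]+s["cy"]])
def crop(s,x0,y0,x1,y1,k,fn):
    im=s["image"][y0:y1,x0:x1,::-1]; cv2.imwrite(fn,cv2.resize(im,None,fx=k,fy=k,interpolation=cv2.INTER_CUBIC))
def tri(*obs):
    A=np.zeros((3,3));b=np.zeros(3)
    for s,u,v in obs:
        c,d=ray(s,u,v);d=d/np.linalg.norm(d);P=np.eye(3)-np.outer(d,d);A+=P;b+=P@c
    return np.linalg.solve(A,b)
E
python3 - <<'E'
from h import *
s=snap("scene"); crop(s,150,220,300,330,5,"pics/a1.png"); crop(s,320,190,400,290,6,"pics/a2.png")
s=snap("side"); crop(s,215,155,415,240,4,"pics/a3.png")
E
```

```text
(no output)
```

View pics/a1.png

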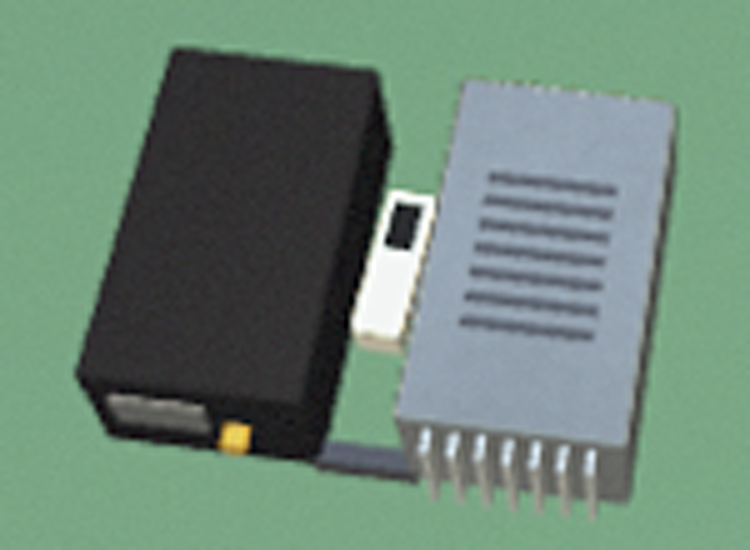

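View pics/a2.png

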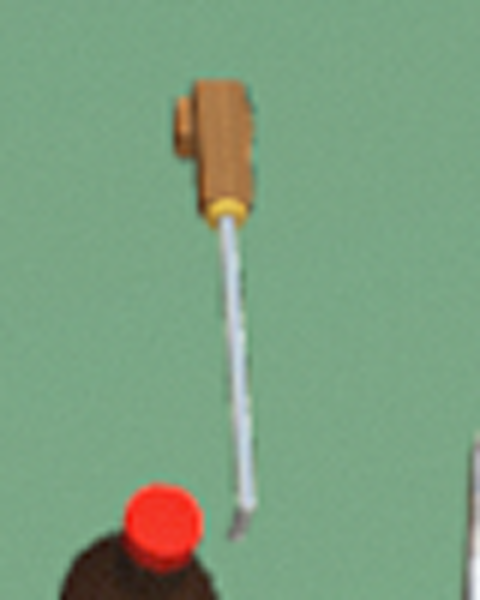

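View pics/a3.png

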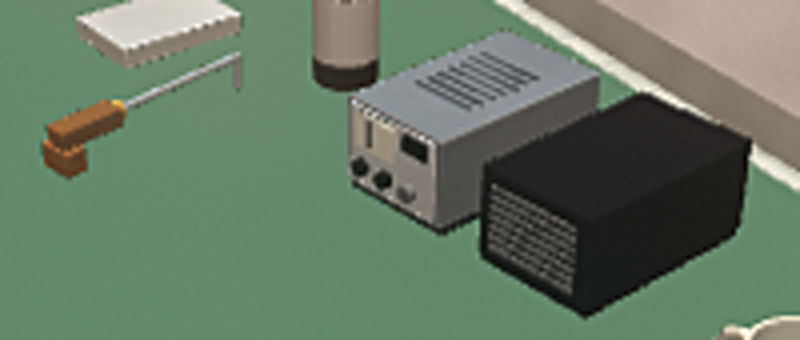

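```bash
cat > m.py <<'E'
from h import *
s=snap("scene"); d=snap("side")
f=lambda u,v,k,x,y:(x+(u+.5)/k-.5,y+(v+.5)/k-.5)
A=lambda u,v:f(u,v,5,150,220); B=lambda u,v:f(u,v,6,320,190); C=lambda u,v:f(u,v,4,215,155)
np.set_printoptions(precision=4,suppress=True)
bl=[onz(s,*A(*p),.095) for p in [(175,48),(380,70),(304,405),(78,375)]]
gr=[onz(s,*A(*p),.095) for p in [(464,82),(678,103),(630,444),(398,418)]]
print("black",np.array(bl)); print("grey",np.array(gr))
dc=[onz(d,*C(*p),.095) for p in [(350,100),(438,138),(600,73),(484,165),(583,218),(750,148)]]
print("side grey f-l,f-r,b-r; black f-l f-r b-r",np.array(dc))
print("stapler top",np.array([onz(s,*A(*p),.028) for p in [(388,190),(437,197),(352,333),(402,342)]]))
print("rod",np.array([onz(s,*B(*p),.036) for p in [(230,218),(246,508)]]),onz(s,*B(237,538),0))
print("handle top",np.array([onz(s,*B(*p),.046) for p in [(197,80),(243,80),(203,205),(250,205)]]))
print("side rod",np.array([onz(d,*C(*p),.036) for p in [(125,105),(237,57)]]),onz(d,*C(238,90),0))
print("handle",np.array([onz(d,*C(*p),.046) for p in [(47,130),(58,143),(125,114),(112,100)]]))
def ol(n,u,v,z): print(n,onz(s,u,v,z))
for p in [(161,140),(205,153),(188,190),(137,178)]: ol("tray top",*p,.045)
for p in [(296,256),(335,257),(374,290),(321,325),(285,291)]: print("tray side",onz(d,*p,.045))
ol("mug",117,215,.095);ol("bottle",347,279,.21);print("bottle side",onz(d,301,128,.21))
for p in [(399,263),(437,266),(435,317),(397,310)]: ol("cards",*p,.022)
E
python3 m.py
python3 - <<'E'
from h import *
s=snap("scene"); crop(s,90,95,250,215,5,"pics/b1.png"); s=snap("side"); crop(s,270,225,440,335,4,"pics/b2.png")
E
```

```text
black [[ 0.6586 -0.131   0.095 ]
 [ 0.635  -0.0168  0.095 ]
 [ 0.8286  0.0227  0.095 ]
 [ 0.8509 -0.0929  0.095 ]]
grey [[0.6273 0.0302 0.095 ]
 [0.6021 0.1465 0.095 ]
 [0.7952 0.1852 0.095 ]
 [0.8198 0.0703 0.095 ]]
side grey f-l,f-r,b-r; black f-l f-r b-r [[ 0.6019  0.1343  0.095 ]
 [ 0.6311  0.0377  0.095 ]
 [ 0.8221  0.0668  0.095 ]
 [ 0.6387 -0.0197  0.095 ]
 [ 0.6584 -0.1268  0.095 ]
 [ 0.8445 -0.1054  0.095 ]]
stapler top [[ 0.6725 -0.0038  0.028 ]
 [ 0.6677  0.0244  0.028 ]
 [ 0.76    0.0113  0.028 ]
 [ 0.7561  0.0393  0.028 ]]
rod [[0.4549 0.3248 0.036 ]
 [0.6057 0.3671 0.036 ]] [0.6037 0.3678 0.    ]
handle top [[0.3865 0.2905 0.046 ]
 [0.379  0.3126 0.046 ]
 [0.4583 0.3106 0.046 ]
 [0.4509 0.3324 0.046 ]]
side rod [[0.4692 0.3299 0.036 ]
 [0.6086 0.3678 0.036 ]] [0.6078 0.366  0.    ]
handle [[0.3796 0.3032 0.046 ]
 [0.379  0.2752 0.046 ]
 [0.4546 0.2957 0.046 ]
 [0.4554 0.3277 0.046 ]]
tray top [ 0.3394 -0.3831  0.045 ]
tray top [ 0.3452 -0.2176  0.045 ]
tray top [ 0.5013 -0.2052  0.045 ]
tray top [ 0.5101 -0.3796  0.045 ]
tray side [ 0.3985 -0.1786  0.045 ]
tray side [ 0.4923 -0.2367  0.045 ]
tray side [ 0.5018 -0.3993  0.045 ]
tray side [ 0.3192 -0.435   0.045 ]
tray side [ 0.3014 -0.292   0.045 ]
mug [ 0.6775 -0.3353  0.095 ]
bottle [0.7168 0.3337 0.21  ]
bottle side [0.6984 0.3085 0.21  ]
cards [0.5294 0.4628 0.022 ]
cards [0.5045 0.5658 0.022 ]
cards [0.6563 0.5801 0.022 ]
cards [0.6693 0.4822 0.022 ]
```

View pics/b1.png

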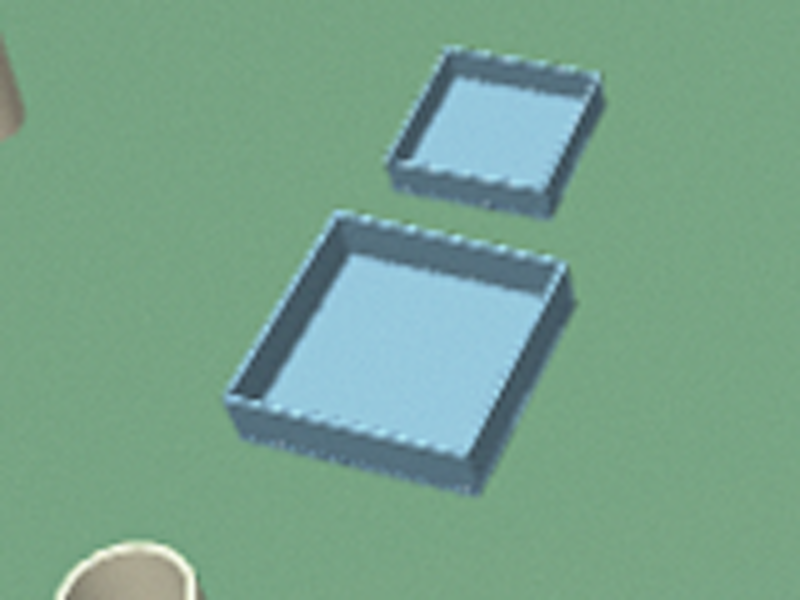

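```bash
cat > g.py <<'E'
import sys
from h import *
from scipy.spatial.transform import Rotation as Ro
def show(x,y,z,tx=None):
    "delta to TCP target x y z (m), jaw-axis world angle tx (rad)"
    o=robot.get_obs(); R=Ro.from_euler("xyz",o["ee_rot"]).as_matrix()
    d=R.T@(np.array([x,y,z])-o["tool_pos"])*1000
    a=np.arctan2(R[1,0],R[0,0])
    print("delta mm",d.round(1),"jaw ang",a.round(4), "" if tx is None else "yaw %.3f"%(-((tx-a+np.pi/2)%np.pi-np.pi/2)), "tcp",o["tool_pos"].round(4),"w",round(o["width"],4),"t",o["time"])
if __name__=="__main__": show(*map(float,sys.argv[1:]))
E
python3 g.py 0.430 0.316 0.10 1.841
python3 - <<'E'
from h import *
s=snap("scene")
c=np.array([onz(s,90+u/5,95+v/5,.045) for u,v in [(338,213),(570,265),(470,460),(228,400)]])
print(c,c.mean(0)); print(np.linalg.norm(np.diff(c,axis=0),axis=1))
d=snap("side"); crop(d,270,225,440,335,4,"pics/b3.png")
E
```

```text
delta mm [-118.6  105.4 -314.1] jaw ang 1.263 yaw -0.578 tcp [0.1666 0.5241 0.2054] w 0.0939 t 0.45
[[ 0.33324567 -0.39923494  0.045     ]
 [ 0.32606581 -0.2298951   0.045     ]
 [ 0.4946707  -0.22216334  0.045     ]
 [ 0.50071969 -0.38988897  0.045     ]] [ 0.41367547 -0.31029559  0.045     ]
[0.16949198 0.16878208 0.16783467]
```

View pics/b3.png

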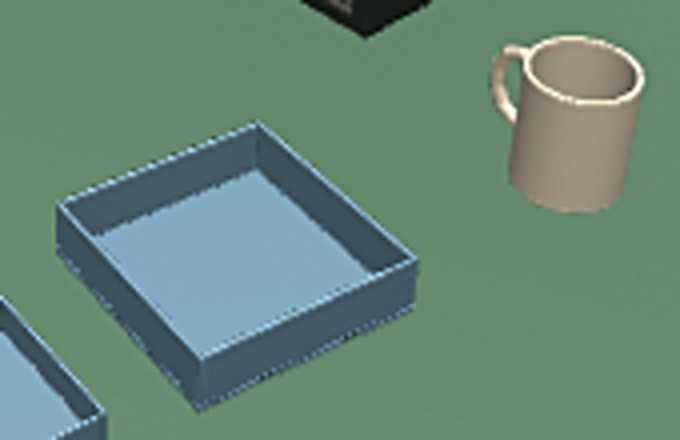

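The tray is 169 mm square by measurement, centre (0.414,-0.310), so it is the right one. Moving above the handle now.

```bash
python3 -m handwheel '[{"delta_pos":[-12,0,-31],"yaw":-0.06},{"delta_pos":[-30,0,-78],"yaw":-0.15},{"delta_pos":[-48,10,-126],"yaw":-0.25},{"delta_pos":[-65,25,-173],"yaw":-0.35},{"delta_pos":[-83,45,-220],"yaw":-0.45},{"delta_pos":[-100,65,-267],"yaw":-0.53},{"delta_pos":[-112,80,-300],"yaw":-0.57},{"delta_pos":[-118.6,85,-314],"yaw":-0.578},{"delta_pos":[-118.6,85,-314],"yaw":-0.578},{"delta_pos":[-118.6,85,-314],"yaw":-0.578}]' 0; python3 g.py 0.430 0.316 0.10 1.841
python3 - <<'E'
from h import *
s=snap("wrist"); cv2.imwrite("pics/w1.png",s["image"][:,:,::-1])
E
```

```text
time: 1.55
tool_pos: [0.4298, 0.3163, 0.1208]
ee_rot: [-1.571, -0.001, 1.84]
wrist_force: [-1.2, -0.2, -0.6]
width: 0.0942
delta mm [-0.4 20.8 -0.1] jaw ang 1.8402 yaw -0.001 tcp [0.4298 0.3163 0.1208] w 0.0942 t 1.55
```

View pics/w1.png

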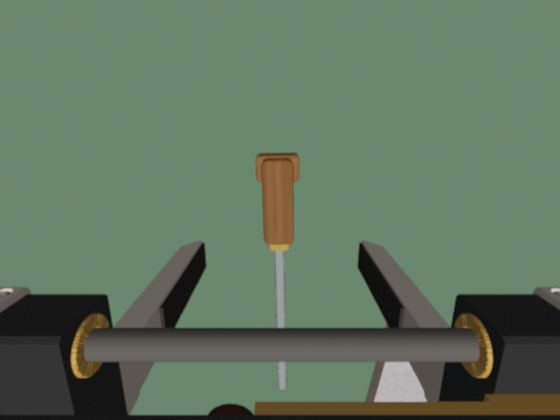

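```bash
python3 - <<'E'
from h import *
s=snap("wrist")
a=onz(s,278,160,.046);b=onz(s,279,243,.046);c=onz(s,280,262,.036);e=onz(s,282.5,388,.036)
print(a,b,(a+b)/2,np.arctan2(*(b-a)[1::-1]),c,e,np.arctan2(*(e-c)[1::-1]),np.linalg.norm((e-b)[:2]))
E
```

```text
[0.38348605 0.300735   0.046     ] [0.45217854 0.32040643 0.046     ] [0.41783229 0.31057071 0.046     ] 0.2789052196991684 [0.47376948 0.3272112  0.036     ] [0.61070764 0.36758663 0.036     ] 0.28672010337980963 0.16540086800018672
```

```bash
python3 -m handwheel '[{"delta_pos":[-0.5,25,-1],"yaw":-0.015},{"delta_pos":[-1,55,-1],"yaw":-0.015},{"delta_pos":[-1,80,-1],"yaw":-0.015},{"delta_pos":[-1,97,-1],"yaw":-0.015},{"delta_pos":[-1,105,-1],"yaw":-0.015},{"delta_pos":[-1,105,-1],"yaw":-0.015},{"delta_pos":[-1,105,-1],"yaw":-0.015}]' 0; python3 -m handwheel '[{"delta_pos":[0,0,0],"yaw":0},{"delta_pos":[0,0,0],"yaw":0},{"delta_pos":[0,0,0],"yaw":0},{"delta_pos":[0,0,0],"yaw":0},{"delta_pos":[0,0,0],"yaw":0},{"delta_pos":[0,0,0],"yaw":0},{"delta_pos":[0,0,0],"yaw":0},{"delta_pos":[0,0,0],"yaw":0},{"delta_pos":[0,0,0],"yaw":0},{"delta_pos":[0,0,0],"yaw":0}]' 255
```

```text
time: 2.35
tool_pos: [0.4316, 0.3163, 0.0168]
ee_rot: [-1.573, -0.001, 1.857]
wrist_force: [0.3, 0.4, 0.5]
width: 0.0939
time: 3.35
tool_pos: [0.4312, 0.3152, 0.0154]
ee_rot: [-1.571, 0.0, 1.856]
wrist_force: [1.1, -0.7, -0.5]
width: 0.0257
```

Gripped at 25.7 mm width, matching the 26 mm block. Lifting 115 mm.

```bash
python3 -m handwheel '[{"delta_pos":[0,-5,0],"yaw":0},{"delta_pos":[0,-20,0],"yaw":0},{"delta_pos":[0,-40,0],"yaw":0},{"delta_pos":[0,-60,0],"yaw":0},{"delta_pos":[0,-80,0],"yaw":0},{"delta_pos":[0,-100,0],"yaw":0},{"delta_pos":[0,-112,0],"yaw":0},{"delta_pos":[0,-115,0],"yaw":0},{"delta_pos":[0,-115,0],"yaw":0}]'
python3 - <<'E'
from h import *
s=snap("wrist"); cv2.imwrite("pics/w2.png",s["image"][:,:,::-1])
s=snap("side"); crop(s,215,100,415,240,4,"pics/s2.png")
E
```

```text
time: 4.25
tool_pos: [0.4312, 0.3153, 0.1305]
ee_rot: [-1.571, -0.0, 1.856]
wrist_force: [-0.5, -0.6, -0.8]
width: 0.0258
```

View pics/s2.png

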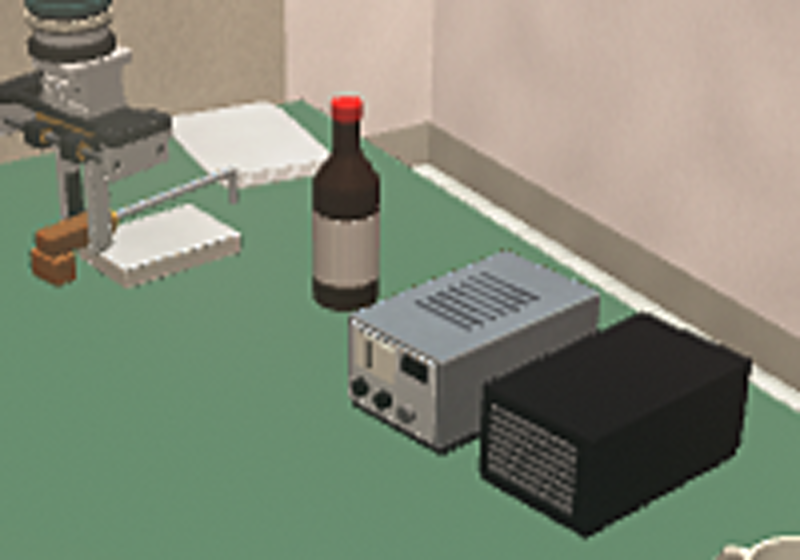

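View pics/w2.png

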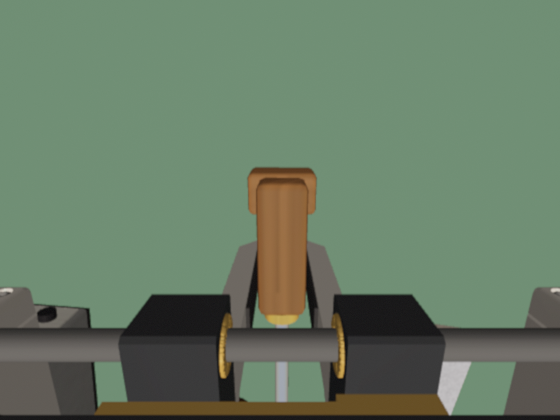

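```bash
python3 - <<'E'
from h import *
d=snap("side"); s=snap("scene")
x,y=.4312+.183*np.cos(.2855),.3152+.183*np.sin(.2855)
print(proj(d,(x,y,.115)),proj(d,(x,y,.151)), proj(s,(x,y,.115)),proj(s,(x,y,.151)))
crop(s,300,170,400,290,5,"pics/s3.png")
E
```

```text
[273.03078315 150.847267  ] [272.76926363 142.2488883 ] [364.92261884 261.43933772] [367.17427407 254.94411888]
```

View pics/s3.png

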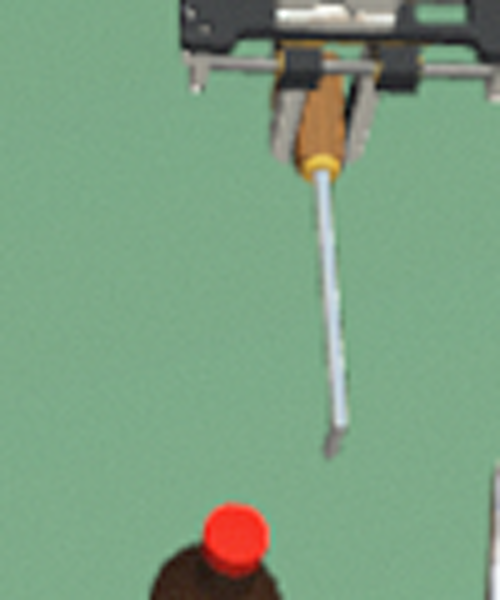

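```bash
python3 g.py 0.452 -0.036 0.1305 1.774; python3 g.py 0.599 -0.006 0.1305 1.774
```

```text
delta mm [-342.8   -1.1   78.1] jaw ang 1.856 yaw 0.082 tcp [0.4305 0.3149 0.129 ] w 0.0257 t 4.45
delta mm [-355.4   -1.5  -71.4] jaw ang 1.856 yaw 0.082 tcp [0.4305 0.3149 0.129 ] w 0.0257 t 4.45
```

```bash
python3 -m handwheel '[{"delta_pos":[-15,-1,3],"yaw":0},{"delta_pos":[-45,-1,10],"yaw":0.01},{"delta_pos":[-85,-1,19],"yaw":0.02},{"delta_pos":[-125,-1,28],"yaw":0.03},{"delta_pos":[-165,-1,38],"yaw":0.04},{"delta_pos":[-205,-1,47],"yaw":0.05},{"delta_pos":[-245,-1,56],"yaw":0.06},{"delta_pos":[-285,-1,65],"yaw":0.07},{"delta_pos":[-315,-1,72],"yaw":0.075},{"delta_pos":[-335,-1,76],"yaw":0.082},{"delta_pos":[-343,-1,78],"yaw":0.082},{"delta_pos":[-343,-1,78],"yaw":0.082}]'
python3 g.py 0.599 -0.006 0.1305 1.774
python3 - <<'E'
from h import *
s=snap("scene"); crop(s,150,150,310,270,5,"pics/s4.png")
d=snap("side"); crop(d,215,100,415,240,4,"pics/s5.png")
E
```

```text
time: 5.65
tool_pos: [0.4524, -0.0368, 0.1312]
ee_rot: [-1.57, -0.0, 1.772]
wrist_force: [-0.1, -0.1, -1.3]
width: 0.026
delta mm [   0.9    0.6 -149.8] jaw ang 1.7718 yaw -0.002 tcp [ 0.4524 -0.0368  0.1312] w 0.026 t 5.65
```

View pics/s4.png

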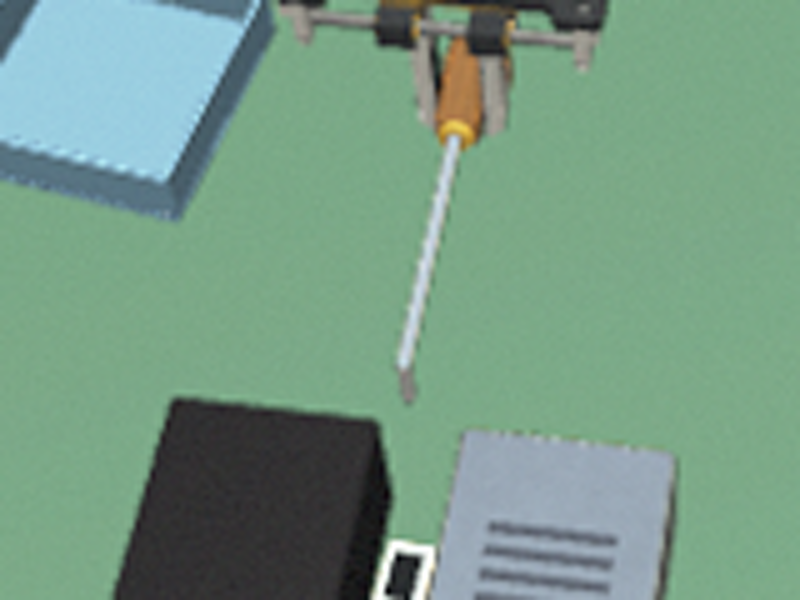

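View pics/s5.png

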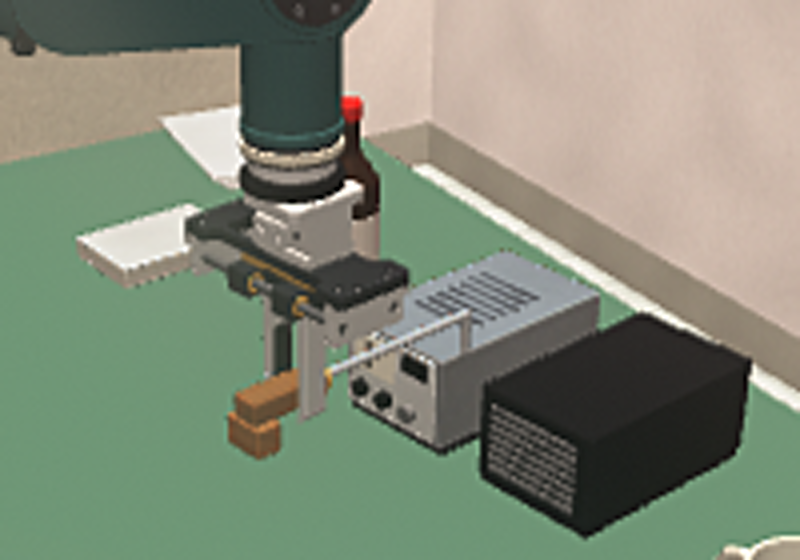

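```bash
python3 - <<'E'
from h import *
s=snap("scene")
O=np.array([.632,.007]);e=np.array([.979,.2016]);n=np.array([-.2016,.979])
for p,z in [((231.4,230.2),.115),((231,223.5),.151),((241,178.5),.151)]:
    q=onz(s,*p,z)[:2]; print(q,(q-O)@e,(q-O)@n)
E
```

```text
[0.63027141 0.0006395 ] -0.0029745706861974116 -0.005878448728597549
[0.63034153 0.00316297] -0.0023971882893207537 -0.0034221015568937137
[ 0.4806102 -0.0274211] -0.15514990769283513 -0.003178077008442172
```

```bash
python3 -m handwheel '[{"delta_pos":[0,0,-10],"yaw":0},{"delta_pos":[0,0,-30],"yaw":0},{"delta_pos":[0,0,-60],"yaw":0},{"delta_pos":[0,0,-90],"yaw":0},{"delta_pos":[0,0,-120],"yaw":0},{"delta_pos":[0,0,-142],"yaw":0},{"delta_pos":[0,0,-150],"yaw":0},{"delta_pos":[0,0,-150],"yaw":0},{"delta_pos":[0,0,-150],"yaw":0}]'
python3 g.py 0.599 -0.006 0.019 1.774
python3 - <<'E'
from h import *
s=snap("scene"); crop(s,150,200,310,320,5,"pics/s6.png")
E
```

```text
time: 6.7
tool_pos: [0.5991, -0.0051, 0.1312]
ee_rot: [-1.57, -0.0, 1.775]
wrist_force: [1.2, 0.5, -1.4]
width: 0.0258
delta mm [ -0.9 112.2   0.2] jaw ang 1.7747 yaw 0.001 tcp [ 0.5991 -0.0051  0.1312] w 0.0258 t 6.7
```

View pics/s6.png

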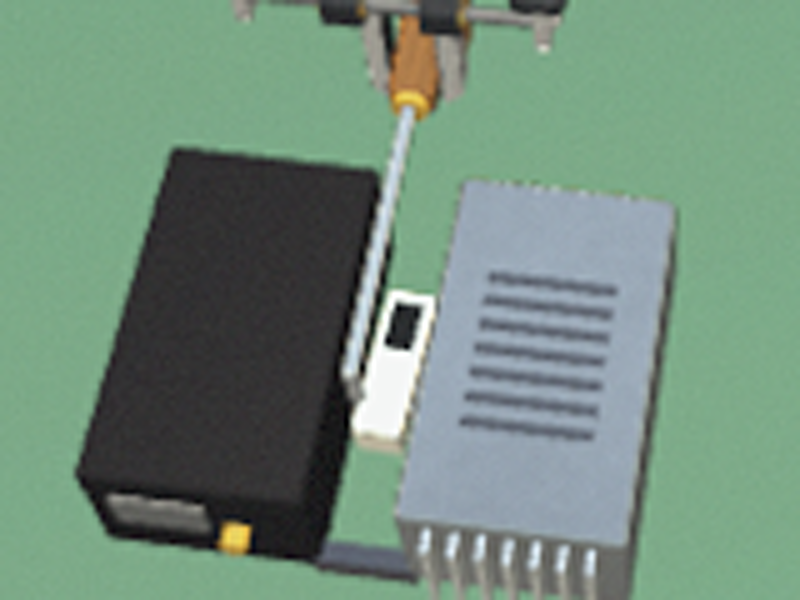

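```bash
python3 - <<'E'
from h import *
s=snap("scene")
O=np.array([.632,.007]);e=np.array([.979,.2016]);n=np.array([-.2016,.979])
q=onz(s,150+356/5,200+402/5,.115)[:2]; print(q,(q-O)@e,(q-O)@n)
for z in (.115,.06,.003):
    p=proj(s,[.5991+.183*.979,-.0051+.183*.2016,z]); print((p-[150,200])*5)
E
```

```text
[0.7766192  0.03262993] 0.14674918817265262 -0.004063533540113434
[353.2191323  404.32640053]
[365.08189421 448.09735016]
[376.43034121 489.97059229]
```

```bash
python3 -m handwheel '[{"delta_pos":[-1,8,0],"yaw":0},{"delta_pos":[-1,25,0],"yaw":0},{"delta_pos":[-1,45,0],"yaw":0},{"delta_pos":[-1,60,0],"yaw":0},{"delta_pos":[-1,70,0],"yaw":0},{"delta_pos":[-1,70,0],"yaw":0}]'
python3 -m handwheel '[{"delta_pos":[0,8,0],"yaw":0},{"delta_pos":[0,18,0],"yaw":0},{"delta_pos":[0,28,0],"yaw":0},{"delta_pos":[0,36,0],"yaw":0},{"delta_pos":[0,41,0],"yaw":0},{"delta_pos":[0,42,0],"yaw":0},{"delta_pos":[0,42,0],"yaw":0}]'
python3 - <<'E'
from h import *
s=snap("scene"); crop(s,150,200,310,320,5,"pics/s7.png")
s=snap("side"); crop(s,215,100,415,240,4,"pics/s8.png")
E
```

```text
time: 7.4
tool_pos: [0.5984, -0.0065, 0.0593]
ee_rot: [-1.567, -0.001, 1.774]
wrist_force: [-0.1, -0.0, -1.8]
width: 0.0256
time: 8.1
tool_pos: [0.5999, -0.0064, 0.0193]
ee_rot: [-1.571, -0.0, 1.774]
wrist_force: [0.3, -0.1, -0.2]
width: 0.0259
```

View pics/s7.png

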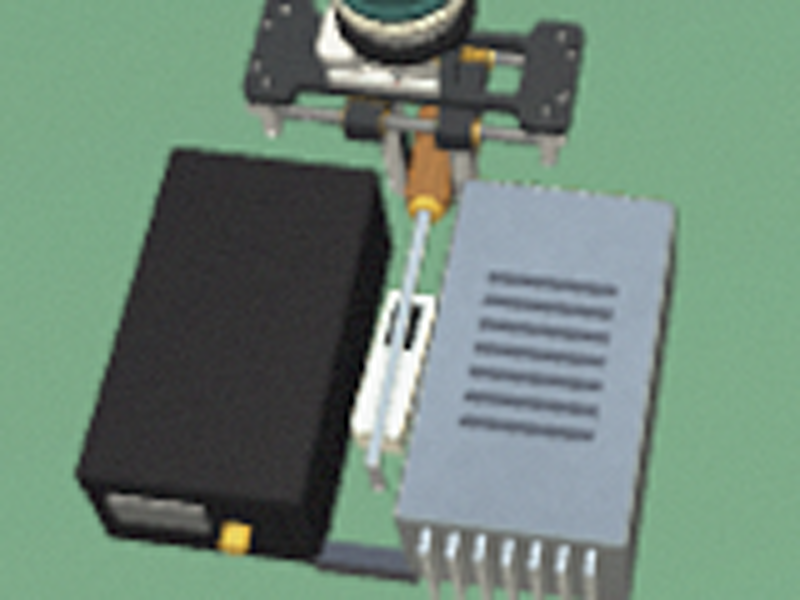

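View pics/s8.png

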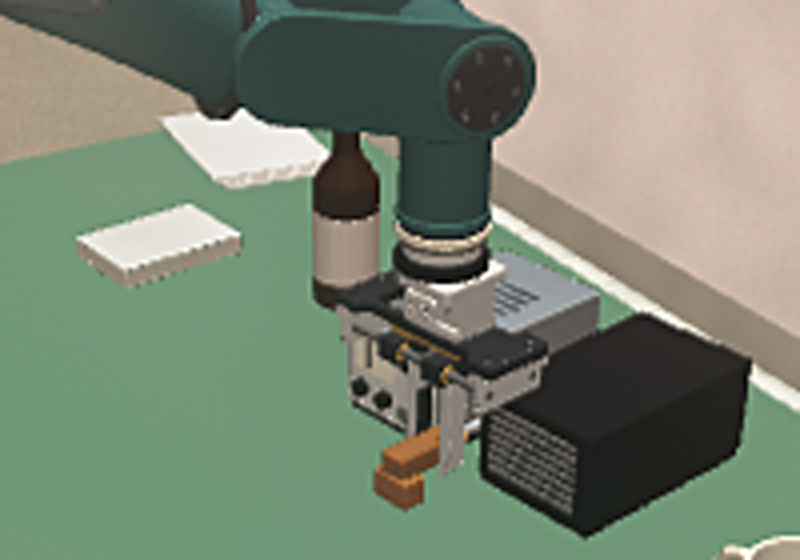

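```bash
python3 -m handwheel '[{"delta_pos":[0,0,4],"yaw":0},{"delta_pos":[0,0,10],"yaw":0},{"delta_pos":[0,0,17],"yaw":0},{"delta_pos":[0,0,24],"yaw":0},{"delta_pos":[0,0,32],"yaw":0},{"delta_pos":[0,0,40],"yaw":0},{"delta_pos":[0,0,48],"yaw":0},{"delta_pos":[0,0,56],"yaw":0},{"delta_pos":[0,0,64],"yaw":0},{"delta_pos":[0,0,72],"yaw":0},{"delta_pos":[0,0,78],"yaw":0},{"delta_pos":[0,0,80],"yaw":0}]'
python3 - <<'E'
from h import *
s=snap("scene"); crop(s,150,170,310,290,5,"pics/s9.png")
E
```

```text
time: 9.4
tool_pos: [0.521, -0.0227, 0.0195]
ee_rot: [-1.571, -0.0, 1.774]
wrist_force: [0.4, -0.4, -1.2]
width: 0.0258
```

View pics/s9.png

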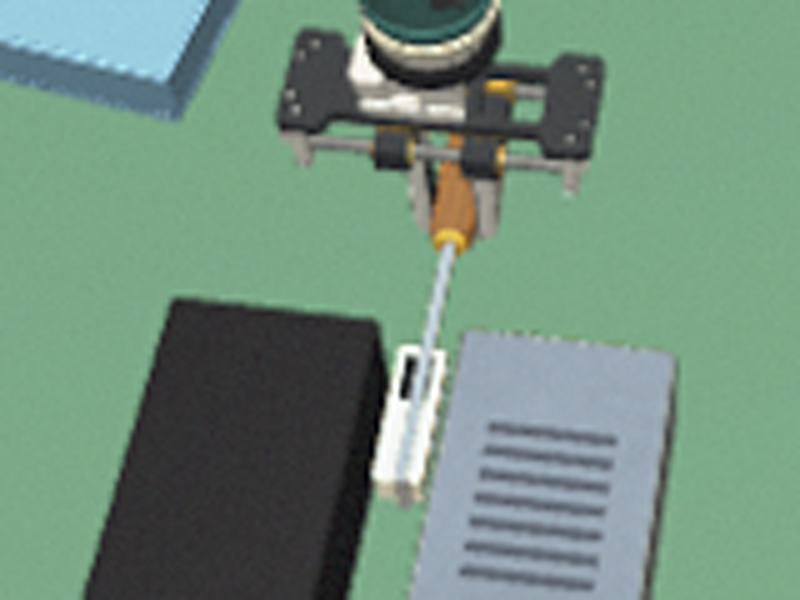

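The stapler has its nose at the mouth (crop 420,350) and the toe sits behind it at (405,490). I'll keep raking.

```bash
python3 -m handwheel '[{"delta_pos":[0,0,4],"yaw":0},{"delta_pos":[0,0,10],"yaw":0},{"delta_pos":[0,0,17],"yaw":0},{"delta_pos":[0,0,24],"yaw":0},{"delta_pos":[0,0,32],"yaw":0},{"delta_pos":[0,0,40],"yaw":0},{"delta_pos":[0,0,48],"yaw":0},{"delta_pos":[0,0,56],"yaw":0},{"delta_pos":[0,0,63],"yaw":0},{"delta_pos":[0,0,68],"yaw":0},{"delta_pos":[0,0,70],"yaw":0}]'
python3 - <<'E'
from h import *
s=snap("scene"); crop(s,150,150,310,270,5,"pics/s10.png")
E
```

```text
time: 10.55
tool_pos: [0.4525, -0.0368, 0.0195]
ee_rot: [-1.571, -0.0, 1.774]
wrist_force: [1.0, 0.2, -0.9]
width: 0.0258
```

View pics/s10.png

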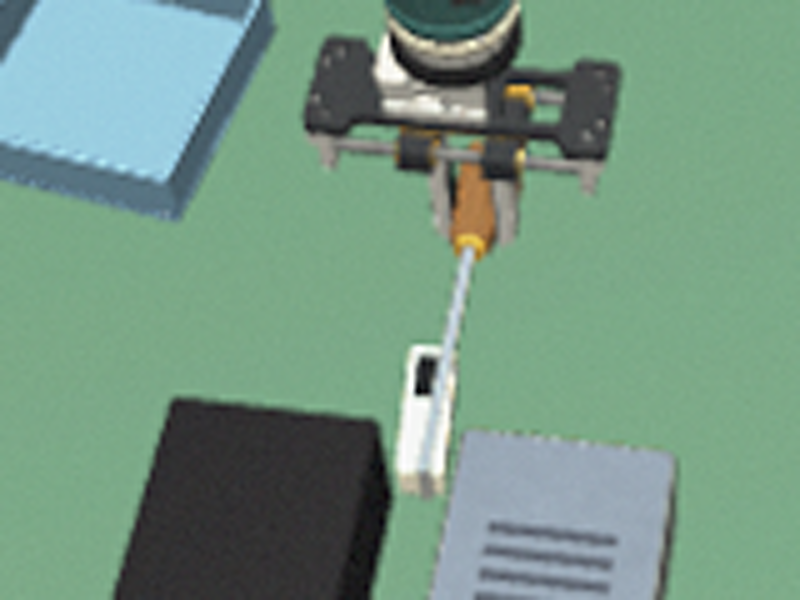

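```bash
python3 -m handwheel '[{"delta_pos":[0,0,-3],"yaw":0},{"delta_pos":[-4,0,-3],"yaw":0},{"delta_pos":[-5,0,0],"yaw":0},{"delta_pos":[-5,0,8],"yaw":0},{"delta_pos":[-5,0,16],"yaw":0},{"delta_pos":[-5,0,24],"yaw":0},{"delta_pos":[-5,0,32],"yaw":0},{"delta_pos":[-5,0,40],"yaw":0},{"delta_pos":[-5,0,46],"yaw":0},{"delta_pos":[-5,0,50],"yaw":0},{"delta_pos":[-5,0,50],"yaw":0}]'
python3 - <<'E'
from h import *
s=snap("scene"); crop(s,150,140,310,260,5,"pics/s11.png")
E
```

```text
time: 11.7
tool_pos: [0.4044, -0.0518, 0.0194]
ee_rot: [-1.57, -0.0, 1.774]
wrist_force: [-0.1, -0.0, -2.0]
width: 0.0255
```

View pics/s11.png

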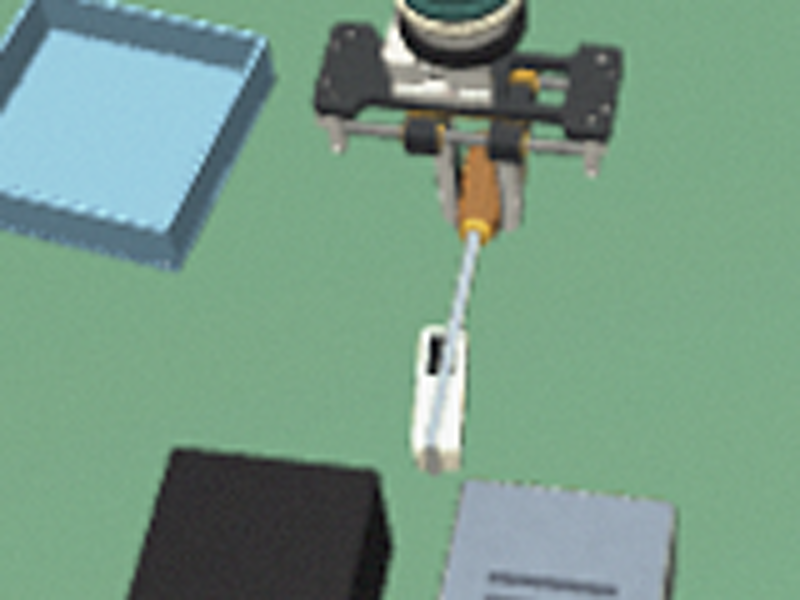

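```bash
python3 -m handwheel '[{"delta_pos":[0,0,4],"yaw":0},{"delta_pos":[0,0,10],"yaw":0},{"delta_pos":[0,0,17],"yaw":0},{"delta_pos":[0,0,23],"yaw":0},{"delta_pos":[0,0,25],"yaw":0},{"delta_pos":[0,0,22],"yaw":0},{"delta_pos":[0,-10,20],"yaw":0},{"delta_pos":[0,-30,20],"yaw":0},{"delta_pos":[0,-60,20],"yaw":0},{"delta_pos":[0,-80,20],"yaw":0},{"delta_pos":[0,-80,20],"yaw":0}]'
python3 g.py 0.4312 0.3153 0.10 1.856
```

```text
time: 12.85
tool_pos: [0.3883, -0.0565, 0.1034]
ee_rot: [-1.578, 0.004, 1.774]
wrist_force: [1.1, 0.2, -1.0]
width: 0.0259
delta mm [ 355.5    2.9 -117.1] jaw ang 1.7743 yaw -0.082 tcp [ 0.3883 -0.0565  0.1034] w 0.0259 t 12.85
```

```bash
python3 -m handwheel '[{"delta_pos":[15,-10,0],"yaw":0},{"delta_pos":[45,-20,0],"yaw":0},{"delta_pos":[85,-20,0],"yaw":-0.01},{"delta_pos":[125,-20,-5],"yaw":-0.02},{"delta_pos":[165,-20,-15],"yaw":-0.03},{"delta_pos":[205,-20,-25],"yaw":-0.04},{"delta_pos":[245,-20,-40],"yaw":-0.05},{"delta_pos":[285,-20,-55],"yaw":-0.06},{"delta_pos":[320,-20,-70],"yaw":-0.07},{"delta_pos":[345,-10,-85],"yaw":-0.08},{"delta_pos":[355,0,-95],"yaw":-0.082},{"delta_pos":[355,0,-95],"yaw":-0.082}]'
python3 - <<'E'
from h import *
s=snap("scene"); cv2.imwrite("pics/s12.png",s["image"][:,:,::-1])
E
python3 g.py 0.41 0.31 0.016 1.856
```

```text
time: 14.05
tool_pos: [0.4057, 0.3118, 0.0962]
ee_rot: [-1.565, 0.001, 1.858]
wrist_force: [-0.4, 0.6, -1.9]
width: 0.0258
delta mm [-2.  81.2 -4.2] jaw ang 1.8572 yaw 0.001 tcp [0.4057 0.3109 0.0972] w 0.0265 t 14.1
```

View pics/s12.png

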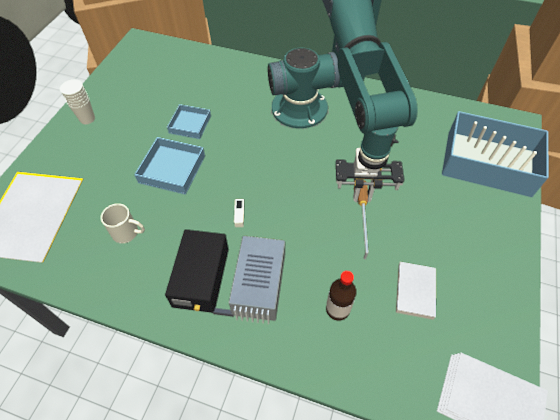

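The stapler is clear of the mouth at (239,212), and the bystanders look unmoved. Setting the rod down.

```bash
python3 -m handwheel '[{"delta_pos":[0,10,0],"yaw":0},{"delta_pos":[0,30,0],"yaw":0},{"delta_pos":[0,50,0],"yaw":0},{"delta_pos":[0,65,0],"yaw":0},{"delta_pos":[0,73,0],"yaw":0},{"delta_pos":[0,77,0],"yaw":0},{"delta_pos":[0,79,0],"yaw":0},{"delta_pos":[0,80,0],"yaw":0},{"delta_pos":[0,80,0],"yaw":0},{"delta_pos":[0,80,0],"yaw":0}]'
python3 - <<'E'
from h import *
d=snap("side"); crop(d,200,130,340,230,5,"pics/s13.png")
E
```

```text
time: 15.1
tool_pos: [0.4073, 0.3114, 0.0202]
ee_rot: [-1.572, -0.0, 1.856]
wrist_force: [0.0, -0.3, -1.6]
width: 0.0261
```

View pics/s13.png

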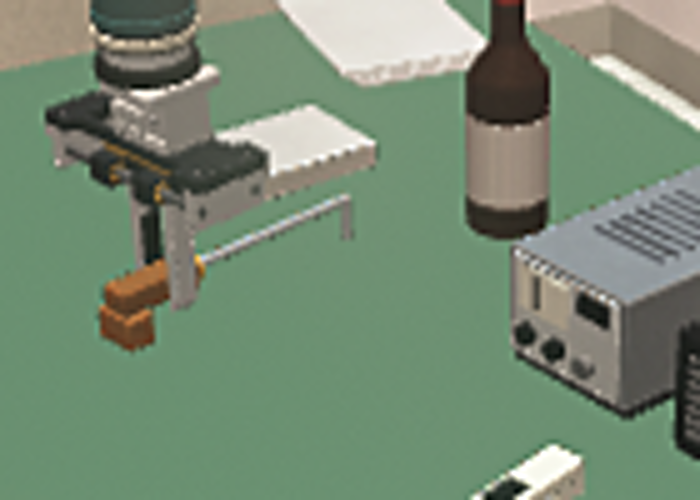

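```bash
python3 -m handwheel '[{"delta_pos":[0,1.5,0],"yaw":0},{"delta_pos":[0,3,0],"yaw":0},{"delta_pos":[0,4,0],"yaw":0},{"delta_pos":[0,4,0],"yaw":0},{"delta_pos":[0,4,0],"yaw":0}]'
```

```text
time: 15.65
tool_pos: [0.4069, 0.3111, 0.0155]
ee_rot: [-1.571, -0.0, 1.856]
wrist_force: [0.6, -0.5, -0.8]
width: 0.0257
```

```bash
python3 -m handwheel '[{"delta_pos":[0,0.5,0],"yaw":0},{"delta_pos":[0,0.5,0],"yaw":0},{"delta_pos":[0,0.5,0],"yaw":0},{"delta_pos":[0,0.5,0],"yaw":0},{"delta_pos":[0,0.5,0],"yaw":0},{"delta_pos":[0,0.5,0],"yaw":0},{"delta_pos":[0,0.5,0],"yaw":0},{"delta_pos":[0,0.5,0],"yaw":0},{"delta_pos":[0,0.5,0],"yaw":0}]' 0
python3 -m handwheel '[{"delta_pos":[0,-10,0],"yaw":0},{"delta_pos":[0,-30,0],"yaw":0},{"delta_pos":[0,-60,0],"yaw":0},{"delta_pos":[0,-90,0],"yaw":0},{"delta_pos":[0,-120,0],"yaw":0},{"delta_pos":[0,-140,0],"yaw":0},{"delta_pos":[0,-145,0],"yaw":0}]'
python3 - <<'E'
from h import *
s=snap("scene"); crop(s,190,160,390,280,4,"pics/s14.png")
s=snap("side"); crop(s,200,130,400,270,4,"pics/s15.png")
E
```

```text
time: 16.55
tool_pos: [0.4069, 0.3111, 0.015]
ee_rot: [-1.571, -0.0, 1.856]
wrist_force: [0.1, -0.4, 1.2]
width: 0.0925
time: 17.25
tool_pos: [0.4084, 0.312, 0.1641]
ee_rot: [-1.578, -0.002, 1.856]
wrist_force: [0.4, 0.4, 0.5]
width: 0.0938
```

View pics/s14.png

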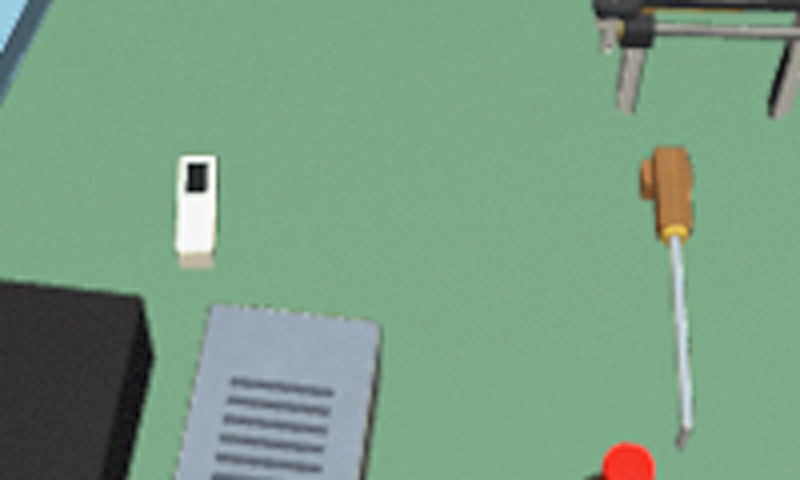

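View pics/s15.png

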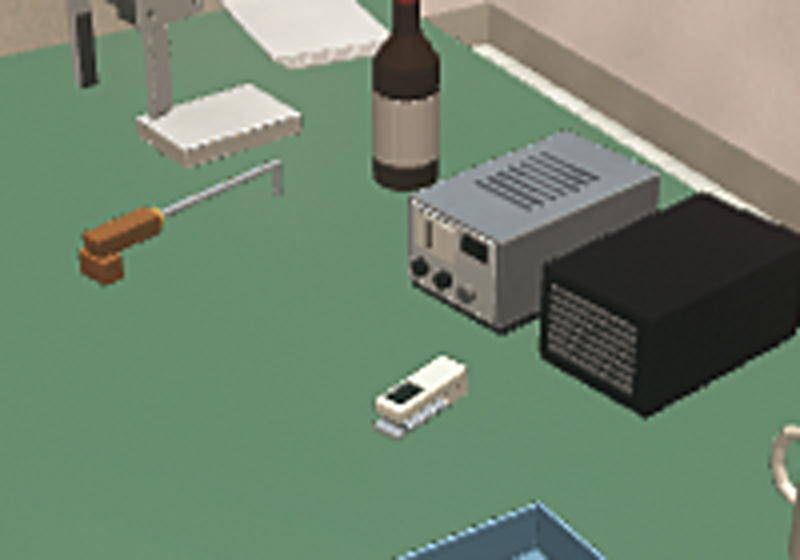

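The rod stands on the table clear of everything, and the stapler is upright at crop (197,205). I'll measure the stapler from both views.

```bash
python3 - <<'E'
from h import *
s=snap("scene"); d=snap("side")
P=np.array([onz(s,190+u/4,160+v/4,.028) for u,v in [(180,155),(217,155),(214,252),(177,250)]]); print(P,P.mean(0))
a=(P[0]+P[1])/2;b=(P[2]+P[3])/2; print(a,b,np.arctan2(*(b-a)[1::-1]),np.linalg.norm(b-a))
Q=np.array([onz(d,200+u/4,130+v/4,.028) for u,v in [(377,402),(393,418),(467,375),(440,356)]]);print(Q,Q.mean(0))
E
python3 g.py 0.51 -0.03 0.13 1.65
```

```text
[[ 0.47477817 -0.05981995  0.028     ]
 [ 0.46556957 -0.03249389  0.028     ]
 [ 0.54929167 -0.00218756  0.028     ]
 [ 0.5565334  -0.02916733  0.028     ]] [ 0.5115432  -0.03091718  0.028     ]
[ 0.47017387 -0.04615692  0.028     ] [ 0.55291253 -0.01567744  0.028     ] 0.3529564464022704 0.08817417875884254
[[ 0.46990137 -0.04229733  0.028     ]
 [ 0.46983831 -0.06775331  0.028     ]
 [ 0.55231759 -0.04447365  0.028     ]
 [ 0.54813067 -0.00938194  0.028     ]] [ 0.51004699 -0.04097656  0.028     ]
delta mm [-356.1   28.9   -3.7] jaw ang 1.856 yaw 0.206 tcp [0.4063 0.3107 0.1588] w 0.0937 t 17.45
```

```bash
python3 g.py 0.511 -0.033 0.13 1.924
```

```text
delta mm [-359.3   28.9   -3.8] jaw ang 1.856 yaw -0.068 tcp [0.4063 0.3107 0.1588] w 0.0937 t 17.45
```

```bash
python3 -m handwheel '[{"delta_pos":[-15,0,0],"yaw":0},{"delta_pos":[-45,0,0],"yaw":0},{"delta_pos":[-85,0,0],"yaw":0},{"delta_pos":[-125,0,0],"yaw":-0.02},{"delta_pos":[-165,0,0],"yaw":-0.03},{"delta_pos":[-205,5,0],"yaw":-0.04},{"delta_pos":[-245,10,-1],"yaw":-0.05},{"delta_pos":[-285,15,-2],"yaw":-0.06},{"delta_pos":[-325,20,-3],"yaw":-0.068},{"delta_pos":[-350,28,-4],"yaw":-0.068},{"delta_pos":[-359,29,-4],"yaw":-0.068},{"delta_pos":[-359,29,-4],"yaw":-0.068}]'
python3 - <<'E'
from h import *
s=snap("wrist"); cv2.imwrite("pics/w3.png",s["image"][:,:,::-1])
E
```

```text
time: 18.65
tool_pos: [0.5108, -0.0334, 0.1297]
ee_rot: [-1.568, -0.002, 1.922]
wrist_force: [-0.8, -0.3, -0.2]
width: 0.094
```

View pics/w3.png

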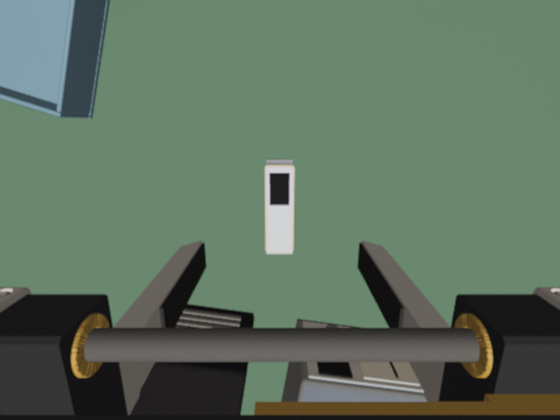

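```bash
python3 - <<'E'
from h import *
s=snap("wrist")
a=onz(s,279.5,165,.028);b=onz(s,279.5,253.5,.028); n=onz(s,279.5,160,.005)
print(a,b,(a+b)/2,np.arctan2(*(b-a)[1::-1]),n)
E
python3 g.py 0.511 -0.033 0.002 1.924
```

```text
[ 0.47293285 -0.04862517  0.028     ] [ 0.55318649 -0.01936551  0.028     ] [ 0.51305967 -0.03399534  0.028     ] 0.34961278454193184 [ 0.47130133 -0.04932821  0.005     ]
delta mm [ -1.3 128.8   0.7] jaw ang 1.9243 yaw 0.000 tcp [ 0.5113 -0.0317  0.1308] w 0.0942 t 18.75
```

```bash
python3 -m handwheel '[{"delta_pos":[-1,10,0],"yaw":0},{"delta_pos":[-1,35,0],"yaw":0},{"delta_pos":[-1,65,0],"yaw":0},{"delta_pos":[-1,90,0],"yaw":0},{"delta_pos":[-1,108,0],"yaw":0},{"delta_pos":[-1,119,0],"yaw":0},{"delta_pos":[-1,125,0],"yaw":0},{"delta_pos":[-1,126,0],"yaw":0},{"delta_pos":[-1,126,0],"yaw":0}]'
python3 -m handwheel '[{"delta_pos":[0,0,0],"yaw":0},{"delta_pos":[0,0,0],"yaw":0},{"delta_pos":[0,0,0],"yaw":0},{"delta_pos":[0,0,0],"yaw":0},{"delta_pos":[0,0,0],"yaw":0},{"delta_pos":[0,0,0],"yaw":0},{"delta_pos":[0,0,0],"yaw":0},{"delta_pos":[0,0,0],"yaw":0},{"delta_pos":[0,0,0],"yaw":0},{"delta_pos":[0,0,0],"yaw":0}]' 255
python3 -m handwheel '[{"delta_pos":[0,-5,0],"yaw":0},{"delta_pos":[0,-20,0],"yaw":0},{"delta_pos":[0,-45,0],"yaw":0},{"delta_pos":[0,-75,0],"yaw":0},{"delta_pos":[0,-105,0],"yaw":0},{"delta_pos":[0,-125,0],"yaw":0},{"delta_pos":[0,-130,0],"yaw":0},{"delta_pos":[0,-130,0],"yaw":0}]'
python3 g.py 0.414 -0.310 0.133 1.614
python3 - <<'E'
from h import *
s=snap("wrist"); cv2.imwrite("pics/w4.png",s["image"][:,:,::-1])
E
```

```text
time: 19.65
tool_pos: [0.5127, -0.0331, 0.0057]
ee_rot: [-1.572, 0.001, 1.924]
wrist_force: [-0.7, -0.3, -0.2]
width: 0.094
time: 20.65
tool_pos: [0.5121, -0.0333, 0.005]
ee_rot: [-1.571, 0.0, 1.924]
wrist_force: [-1.0, -0.1, -0.9]
width: 0.0281
time: 21.45
tool_pos: [0.5124, -0.0332, 0.1356]
ee_rot: [-1.572, 0.001, 1.924]
wrist_force: [0.1, -0.2, -1.2]
width: 0.028
delta mm [-225.7    2.4  188. ] jaw ang 1.924 yaw 0.310 tcp [ 0.5124 -0.0332  0.1356] w 0.028 t 21.45
```

View pics/w4.png

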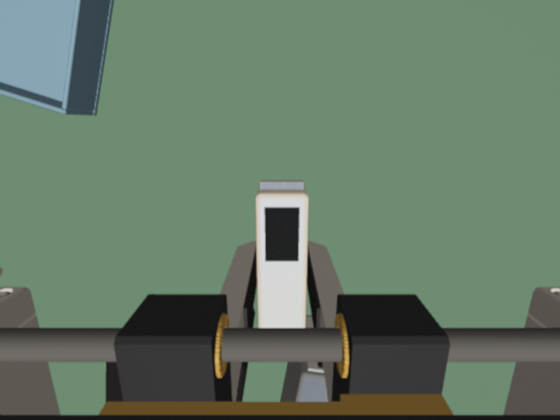

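```bash
python3 -m handwheel '[{"delta_pos":[-10,0,8],"yaw":0.01},{"delta_pos":[-32,0,27],"yaw":0.04},{"delta_pos":[-62,0,52],"yaw":0.08},{"delta_pos":[-94,0,78],"yaw":0.13},{"delta_pos":[-126,0,105],"yaw":0.18},{"delta_pos":[-158,0,132],"yaw":0.23},{"delta_pos":[-190,0,158],"yaw":0.28},{"delta_pos":[-214,0,178],"yaw":0.31},{"delta_pos":[-226,0,188],"yaw":0.31},{"delta_pos":[-226,0,188],"yaw":0.31},{"delta_pos":[-226,0,188],"yaw":0.31}]'
python3 g.py 0.414 -0.310 0.010 1.614
python3 - <<'E'
from h import *
s=snap("wrist"); cv2.imwrite("pics/w5.png",s["image"][:,:,::-1])
s=snap("side"); crop(s,250,180,450,330,4,"pics/s16.png")
E
```

```text
time: 22.6
tool_pos: [0.4137, -0.3094, 0.1341]
ee_rot: [-1.57, -0.002, 1.614]
wrist_force: [-0.8, -0.0, -1.5]
width: 0.028
delta mm [ -0.9 124.1  -0.4] jaw ang 1.6142 yaw 0.000 tcp [ 0.4137 -0.3094  0.1341] w 0.028 t 22.6
```

View pics/w5.png

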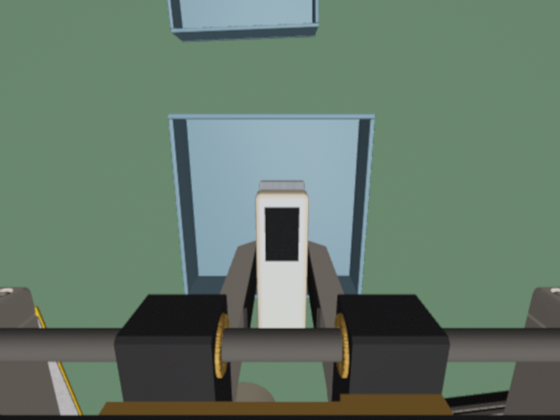

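View pics/s16.png

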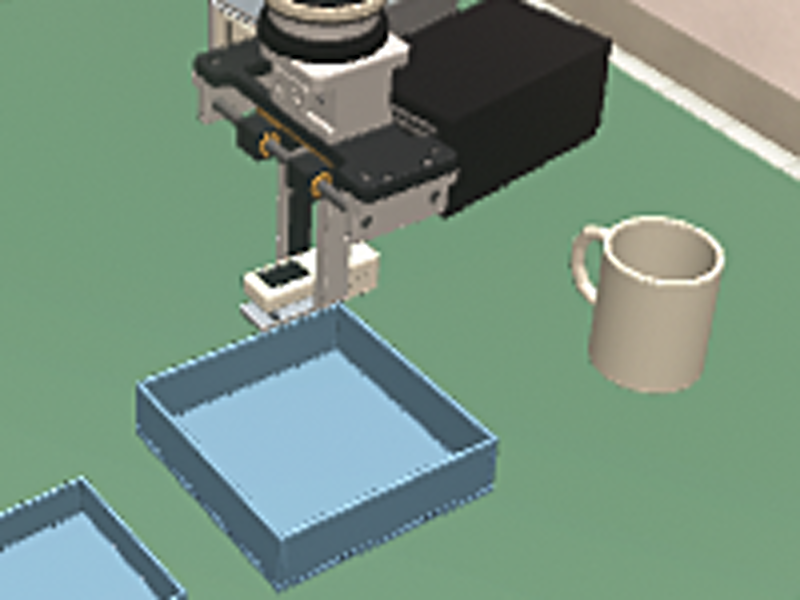

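```bash
python3 - <<'E'
from h import *
s=snap("wrist")
a=onz(s,170,117,.045);b=onz(s,373,117,.045);print(a,b,np.linalg.norm(a-b))
u=(b-a)/np.linalg.norm(b-a); print((a+b)/2, np.arctan2(u[1],u[0]), (a+b)/2+.085*np.array([-u[1],u[0],0]),(a+b)/2-.085*np.array([-u[1],u[0],0]))
E
```

```text
[ 0.33632603 -0.40407435  0.045     ] [ 0.32897853 -0.23794037  0.045     ] 0.16629637689666765
[ 0.33265228 -0.32100736  0.045     ] 1.6149938692645545 [ 0.24773529 -0.32476293  0.045     ] [ 0.41756927 -0.31725179  0.045     ]
```

```bash
python3 -m handwheel '[{"delta_pos":[-4,8,-2],"yaw":0},{"delta_pos":[-5,30,-2],"yaw":0},{"delta_pos":[-5,60,-2],"yaw":0},{"delta_pos":[-5,85,-2],"yaw":0},{"delta_pos":[-5,103,-2],"yaw":0},{"delta_pos":[-5,115,-2],"yaw":0},{"delta_pos":[-5,120,-2],"yaw":0},{"delta_pos":[-5,123,-2],"yaw":0},{"delta_pos":[-5,124,-2],"yaw":0},{"delta_pos":[-5,124,-2],"yaw":0},{"delta_pos":[-5,124,-2],"yaw":0}]'
```

```text
time: 23.85
tool_pos: [0.4166, -0.3157, 0.0119]
ee_rot: [-1.572, 0.001, 1.614]
wrist_force: [-0.1, 0.6, -1.0]
width: 0.0278
```

```bash
python3 -m handwheel '[{"delta_pos":[0,1,0],"yaw":0},{"delta_pos":[0,1,0],"yaw":0},{"delta_pos":[0,1,0],"yaw":0}]'; python3 -m handwheel '[{"delta_pos":[0,1,0],"yaw":0},{"delta_pos":[0,1,0],"yaw":0},{"delta_pos":[0,1,0],"yaw":0}]'
```

```text
time: 24.15
tool_pos: [0.4161, -0.3152, 0.0101]
ee_rot: [-1.571, 0.0, 1.614]
wrist_force: [-0.1, 0.8, -2.2]
width: 0.0276
time: 24.45
tool_pos: [0.4161, -0.3153, 0.009]
ee_rot: [-1.571, 0.0, 1.614]
wrist_force: [-0.1, 0.1, -1.1]
width: 0.0275
```

Stapler is at floor level now. Releasing with a partial opening, then rising.

```bash
python3 -m handwheel '[{"delta_pos":[0,0,0],"yaw":0},{"delta_pos":[0,0,0],"yaw":0},{"delta_pos":[0,0,0],"yaw":0},{"delta_pos":[0,0,0],"yaw":0},{"delta_pos":[0,0,0],"yaw":0},{"delta_pos":[0,0,0],"yaw":0}]' 100
python3 -m handwheel '[{"delta_pos":[0,-8,0],"yaw":0},{"delta_pos":[0,-25,0],"yaw":0},{"delta_pos":[0,-55,0],"yaw":0},{"delta_pos":[0,-95,0],"yaw":0},{"delta_pos":[0,-135,0],"yaw":0},{"delta_pos":[0,-165,0],"yaw":0},{"delta_pos":[0,-180,0],"yaw":0},{"delta_pos":[0,-180,0],"yaw":0},{"delta_pos":[0,-180,0],"yaw":0},{"delta_pos":[0,-180,0],"yaw":0}]'
python3 - <<'E'
from h import *
for n in ["scene","side","wrist"]:
    s=snap(n); cv2.imwrite(f"pics/{n}_end.png",s["image"][:,:,::-1])
E
```

```text
time: 25.05
tool_pos: [0.4161, -0.3152, 0.009]
ee_rot: [-1.571, -0.0, 1.614]
wrist_force: [-0.1, 0.3, 0.3]
width: 0.0572
time: 26.05
tool_pos: [0.4152, -0.3144, 0.1864]
ee_rot: [-1.568, -0.003, 1.614]
wrist_force: [-0.7, 0.3, 0.3]
width: 0.0572
```

View pics/scene_end.png

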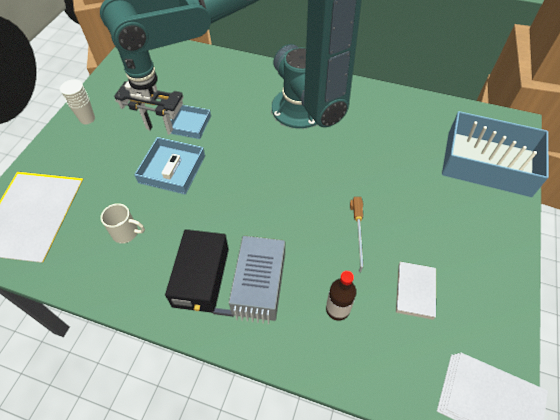

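View pics/side_end.png

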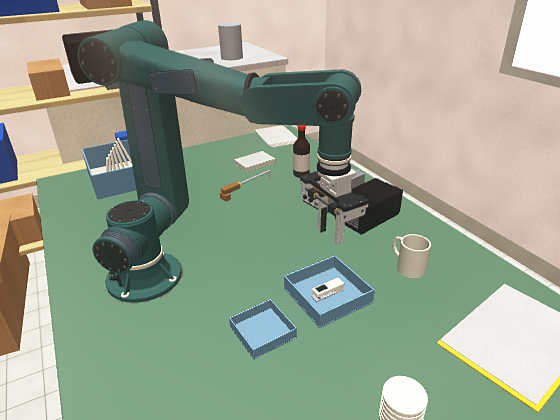

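View pics/wrist_end.png

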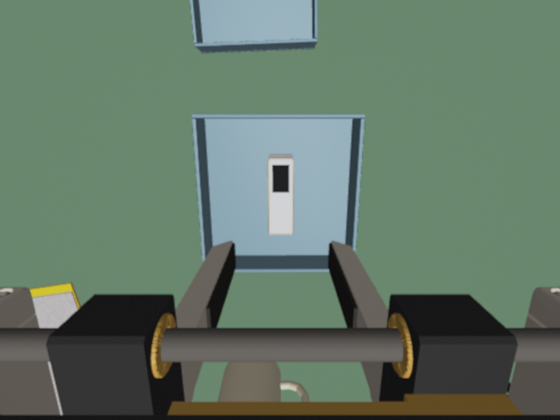

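The stapler lies upright near the middle of the large tray: scene (172,166), side (328,289), wrist (281,195). The rod rests on the table at (358,230). The mug, bottle and cards are at the same pixels as at the start. Handing in.

```bash
python3 - <<'E'
from bench import robot
print(robot.close_job())
E
```

```text
the job is handed in; nothing more can be done
None
```

The job is done and handed in at about 26 s of the 72 s allowed. I raked the stapler out of the front of the gap with the rod, put the rod down on the table, and laid the stapler in the tray.

- **Rod:** I gripped it by the wooden handle (25.7 mm measured on a 26 mm block), put the toe down behind the stapler from above, and pulled about 220 mm in four strokes. The gripper never touched the stapler while it was in the gap. The rod is now standing on the table left of the cases, clear of the gap and the tray.
- **Stapler:** I picked it up in the open, in front of the cases, and released it at the floor of the tray. I picked that tray because its sides measured about 169 mm, against the 170 mm given.
- **Last checks:** All three cameras show the stapler upright near the middle of the tray. By eye, the mug, bottle and cards are where they were at the start. The gripper was open and clear when I handed in, and the highest wrist force I read was about 2 N.
- **Disagreements:** The cameras differed by up to about 7 mm on the tray centre, so I corrected that from the wrist view before lowering. My two estimates of the bottle's position also differed, by about 3 cm, so I kept well clear of it. No check failed.

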